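Hold the fume extractor's sprung gate half open

TASK

The portable fume extractor on the bench is to be checked at half suction. Swing its steadying leg out from its side until it clicks home in its end detent, then slide the sprung gate on top to half of its travel and keep it there: the program finishes while the gripper is still holding the gate half open, with the leg still out. Leave the other things on the bench where they are.

Things in the scene. Friction and masses are not known exactly. Their poses are not given: they have to be found in the camera images.
- extractor: Green box-shaped fume extractor, 160 (its x) x 220 (its y) x 85 mm high, too heavy to move. Origin at the centre of its underside on the bench, z up, x towards the hose stub on the back. On its top the gate slides along its y between two low rails (tops 95 mm above the bench); its steadying leg is on its +y side. Three thin marks on the top, on the -x side of the rail, show where the tab stands with the gate shut, half open (the longer mark) and fully open.
- leg_hinge (a point): Point on the leg's vertical hinge axis, 35 mm above the bench, 45 mm out from the extractor's +y side (extractor frame: x -60, y 155 mm). A small sprung brass detent ball bears on the hinge hub from the -x side, 35 mm above the bench.
- leg_post (a point): Gripping point, on the axis of the upright round steel post on the leg's free end: post diameter 18 mm, from 34 to 94 mm above the bench; the point lies 75 mm above the bench, 100 mm from the hinge axis. Below it the leg is a flat bar 18 mm wide (top 35 mm above the bench), with a rubber foot, diameter 34 mm, under the post. With the leg folded the post's axis stands 45 mm from the extractor's side.
- leg (a joint): Angle of the leg, rad: 0 folded, parallel to the extractor's side and pointing along the extractor's +x; it swings anticlockwise from above (positive about z) and points along the extractor's +y, straight out from the side, at 1.57, where the detent seats it; hard stop at 1.6. Starts nearly folded and moves easily up to 1.0; then the detent resists with up to about 4 N at the post until 1.29, and beyond that it pushes the leg on and keeps it out at 1.5 to 1.6.
- gate_tab (a point): Gripping point in the upright steel tab in the middle of the gate plate: tab 12 mm thick (along the extractor's y), 45 mm wide (along x), from 91 to 136 mm above the bench; the point lies 117 mm above the bench. The gate plate around it is 105 x 80 mm, its top 91 mm above the bench.
- gate (a joint): Travel of the gate, m: 0 shut (as it starts), sliding along the extractor's +y, 0.070 fully open, so half travel is 0.035. A spring pulls it shut: 4 N when shut, about 10 N at half, about 17 N fully open; it snaps shut when let go.
- grease_tin: Bystander, to be left alone: squat grey tin, diameter 60 mm, 55 mm high, beside the leg's sweep. Origin at its underside.
- screwdriver: Bystander, to be left alone: screwdriver lying in front of the extractor. Origin at its underside.
- hammer: Bystander, to be left alone: hammer lying on the left of the bench. Origin at its underside.
- wrench: Bystander, to be left alone: wrench lying at the front right. Origin at its underside.
- collar: Bystander, to be left alone: thick steel ring, 60 mm across and 22 mm high, behind the extractor. Origin at its underside.
- jar: Bystander, to be left alone: amber jar, 56 mm across and 90 mm high, to the right. Origin at its underside.
- nut_tray: Bystander, to be left alone: open steel tray 120 x 160 x 35 mm, far right. Origin at its underside.

How it is judged:
By the outcome, as a careful person would: the job done as asked, in the order asked, and still so for the second after the job is handed in, while the arm keeps its last pose, push and grip.
It also fails if it takes over 48 s, if anything falls off the work surface, if the arm or the gripper's body presses on something with over 40 N, if the wrist force passes 120 N, or if a joint passes its speed limit or range.

ROBOT

A 7-joint arm with a two-finger parallel gripper is mounted at the origin on the work surface. World frame = base frame: x ahead of the robot, y to its left, z up, the work surface at z = 0. Lengths are in m, angles in rad, forces in N, time in s.
With the tool pointing down it reaches from about 0.425 to 1.025 m from the base axis. Payload 9.4 kg.
Tool frame: the origin (TCP) lies at the very end of the fingers, on their centre line; the grasp point (between the pads) lies r.hold_point_z behind it (r.hold_point_z is the distance from the TCP to the grasp point, in m); z points along the fingers, y is the line along which they close (so a half turn about z gives the same grasp; the last joint's range is limited). The gripper opens to 85 mm and grips with 20 to 120 N. Pads are 22 mm wide; open, the fingers measure 114 mm over their backs; the gripper's body (76 mm by 85 mm) begins 54 mm behind the grasp point. The pads swing forward as they close: fully open they stand 13 mm farther back than shut.
Start: joints at [-0.077, 0.599, -0.003, 1.599, 0.002, 0.943, -0.08], TCP at [0.725, -0, 0.231] pointing down, gripper open.
Joint ranges: [-2.57, 2.57], [-0.35, 1.97], [-1.29, 1.29], [0.11, 2.56], [-1.05, 4.19], [0.11, 1.86], [-2.63, 2.63]. Speed limits (rad/s): [2.22, 2.22, 3.01, 3.01, 3.14, 3.14, 3.14].

INTERFACE

Orientations are given as a rotation vector (axis times angle).
In Python, from workcell import r gives the robot as it stands. The module is installed in compiled form; this text tells all that it offers.
- The arm moves only by the shell command python3 -m inch 'ROWS'. ROWS is a JSON object of lists of equal length, an entry for each row: "linear": the shift along the tool's x, y, z in mm, a list of three; "twist": the turn, a rotation vector about the tool's x, y, z in rad, a list of three; "gripper": the closure, from 0 (fully open) to 1 (shut). A call has 1 to 8 rows; each row is the pose to reach, as a shift and turn from the pose commanded when the call began, along the tool's axes at that moment; what a row does not reach only later rows make up. A row lasts 1/12 s, in which the tool goes at most 41.7 mm and 7.16 degrees, less where a joint would pass 70% of its speed; a pose out of reach is approached as far as the arm can. A call with a gripper value outside its range is refused whole. The fingers move at their own pace and stop on an object; the grip force is fixed at half the most. Time passes only in rows, so rows that repeat a pose let the fingers close. It gives the time, the measured TCP pose, the force, the opening and the grip force at its end, in the units of the state.
- r.get_state(): the state, without advancing time (a new reading comes with each control period).
- r.snapshot(name): name is "scene" or "side" or "wrist"; returns a dict with "frame" (400x640x3 uint8, blue, green, red), "fx", "fy", "cx", "cy" (pixels), "R" (3x3) and "t" (3): a world point X has camera coordinates R X + t; the wrist camera has in their place "tool_from_camera" (4x4, takes a point from camera to tool coordinates, whose origin is the TCP and whose axes are the flange's). Camera axes: x right, y down, z forward; pixel columns grow to the right and rows downward; lengths in m; the calibration is good to about 2 mm. A picture is of the moment at which its call begins: read the wrist's pose just before it. There is no depth.
- r.sign_off(): hands the job in; it is judged then, once.
The state is a dict: "t": time; "q": joint angles; "qvel": joint speeds; "joint_torque": joint torques, N m; "tool_pos": TCP position; "orientation": TCP orientation; "ft_force": force on the tool from outside, world axes, zero at the start; "moment": the same for the moment, N m; "grip_width": opening from 0.0 (shut) to 1.0 (fully open); "grip_force": force on a finger pad.
Only numpy, scipy, OpenCV 4.12 (cv2) and the standard library are available. Lean on these libraries where they do the work, as an engineer would, in place of code of your own. Each camera call takes 0.05 s, during which the arm holds its last target. There are 200 camera calls.

## Working session

There is one attempt and no reset: what is moved stays moved. The work goes in short steps, Python scripts to look and compute and a shell command to move; the robot and the scene stay as the last step left them, time stands still between calls to the robot, and variables do not carry over. Pictures are saved under pics/ and viewed, at most 10 in all, crops included, and the job is handed in when it is done.

```bash
mkdir -p pics; python3 - <<'E'
from workcell import r
import cv2,json
s=r.get_state(); print({k:s[k] for k in('t','tool_pos','orientation','ft_force','grip_width')}, r.hold_point_z)
for n in("scene","side"):
    d=r.snapshot(n); cv2.imwrite(f"pics/{n}0.png",d["frame"])
    print(n,{k:(v.tolist() if hasattr(v,'tolist') else v) for k,v in d.items() if k!="frame"})
d=r.snapshot("wrist");cv2.imwrite("pics/wrist0.png",d["frame"]);print(d["tool_from_camera"],d["fx"],d["cx"],d["cy"])
E
```

```text
{'t': 0.0, 'tool_pos': array([ 7.24529619e-01, -1.19158191e-05,  2.30414458e-01]), 'orientation': array([-2.22068411e+00, -2.22078703e+00,  1.87316144e-03]), 'ft_force': array([ 0.76099762, -0.5088032 ,  0.22254852]), 'grip_width': 1.004332134839064} 0.0187
scene {'fx': 393.68461283827634, 'fy': 393.68461283827634, 'cx': 323.573279596871, 'cy': 200.14534070707754, 'R': [[-0.40406723073199435, 0.9147148511322656, 0.005139471437293275], [0.7327721115752127, 0.32704843943027545, -0.5967280375211355], [-0.5475168541206575, -0.23735218428381702, -0.8024270901892081]], 't': [0.2656593469373699, -0.37891536412947563, 1.6402268606724417]}
side {'fx': 493.5580177577587, 'fy': 493.5580177577587, 'cx': 312.4253647946406, 'cy': 209.38362999082457, 'R': [[0.811077709670241, -0.5849293813562011, -0.0032508002595964744], [-0.3380912692144525, -0.4642561778828475, -0.818633309228601], [0.4773334710210844, 0.6650742966946337, -0.5743073544010225]], 't': [-0.49942010476755855, 0.2490823855691261, 1.2261521435606229]}
[[ 8.11869015e-04 -9.63735699e-01 -2.66857348e-01  6.79653385e-02]
 [ 9.99999657e-01  8.25409047e-04  6.14282223e-05 -8.50115761e-04]
 [ 1.61065898e-04 -2.66857306e-01  9.63736039e-01 -1.42682222e-01]
 [ 0.00000000e+00  0.00000000e+00  0.00000000e+00  1.00000000e+00]] 277.46917264183116 318.29383570703845 203.04854974683775
```

View pics/scene0.png

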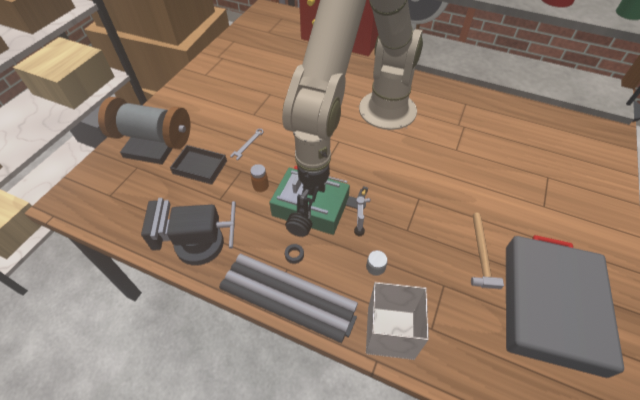

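View pics/side0.png

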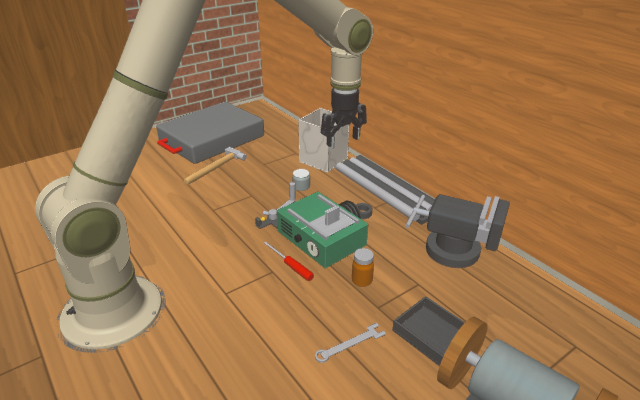

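The scene view shows the extractor at about (310,200) with the post near (361,205). In the side view the tab is near (331,215) and the post near (293,190). I'll crop closer to measure them.

```bash
python3 - <<'E'
import cv2,numpy as np
a=cv2.imread("pics/scene0.png")[160:260,260:400]; b=cv2.imread("pics/side0.png")[170:275,245:385]
c=cv2.imread("pics/wrist0.png")
A=cv2.resize(a,None,fx=2.85,fy=2.85,interpolation=3);B=cv2.resize(b,None,fx=2.85,fy=2.85,interpolation=3)
h=max(A.shape[0],B.shape[0]);p=lambda i:cv2.copyMakeBorder(i,0,h-i.shape[0],0,0,0)
cv2.imwrite("pics/crop0.png",np.hstack([p(A),p(B)]))
E
```

```text
(no output)
```

View pics/crop0.png

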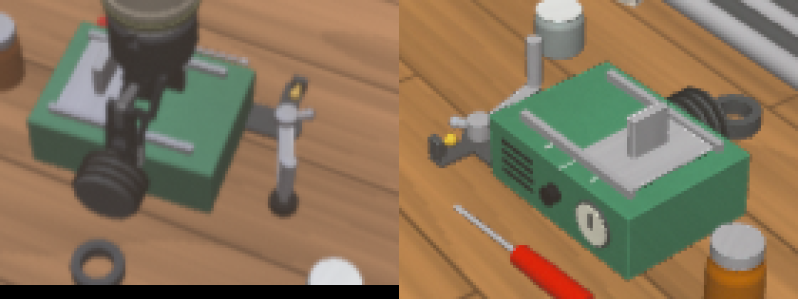

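View pics/wrist0.png

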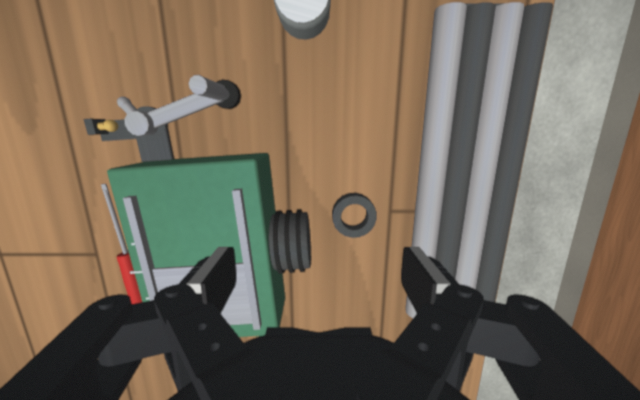

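Wrist view: extractor top corners at about (110,172) and (268,153), post top at (197,84), hinge cap at (138,122), tin at (303,10). Side crop: tab top centre at about (333,208) and post top at (292,184), both in full-image pixels.

```bash
cat > h.py <<'E'
import numpy as np
from workcell import r
from scipy.spatial.transform import Rotation as Ro
from scipy.optimize import least_squares
def cam(d,s=None):
    K=np.array([[d["fx"],0,d["cx"]],[0,d["fy"],d["cy"]],[0,0,1]])
    if "R" in d: R,t=np.array(d["R"]),np.array(d["t"])
    else:
        T=np.eye(4);T[:3,:3]=Ro.from_rotvec(s["orientation"]).as_matrix();T[:3,3]=s["tool_pos"]
        M=np.linalg.inv(T@np.array(d["tool_from_camera"]));R,t=M[:3,:3],M[:3,3]
    return K,R,t
def proj(c,X):
    K,R,t=c;p=(np.atleast_2d(X)@R.T+t)@K.T;return p[:,:2]/p[:,2:]
def tri(obs,x0=(.7,0,.1)):
    f=least_squares(lambda X:np.concatenate([(proj(c,X)[0]-p) for c,p in obs]),x0);return f.x,f.fun
def E2W(p,X): 
    c,s=np.cos(p[2]),np.sin(p[2]);X=np.atleast_2d(X)
    return np.c_[p[0]+c*X[:,0]-s*X[:,1],p[1]+s*X[:,0]+c*X[:,1],X[:,2]]
E
python3 - <<'E'
from h import *
s=r.get_state();W=cam(r.snapshot("wrist"),s);S=cam(r.snapshot("side"));C=cam(r.snapshot("scene"))
np.set_printoptions(precision=4,suppress=True)
c=lambda a,b:[a*.08,b*.11,.085]
ob=[(W,(110,172),c(-1,1)),(W,(268,153),c(1,1)),(S,(319,191.8),c(1,1)),(S,(277,209.6),c(-1,1)),(S,(325.4,246),c(-1,-1)),(S,(367.8,223.3),c(1,-1)),
(C,(289.8,167.7),c(-1,-1)),(C,(269.8,199.6),c(1,-1)),(C,(334.7,224.2),c(1,1)),(C,(350.2,183.9),c(-1,1))]
def f(p):return np.concatenate([proj(k,E2W(p,np.add(X,[0,0,p[3]])))[0]-q for k,q,X in ob])
z=least_squares(f,[.65,0,0,0]);p=z.x;print("ext",p,z.fun.round(1))
post,e=tri([(W,(197,84)),(S,(292,184))]);print("posttop",post,e)
hub,e=tri([(W,(138,122)),(S,(272.7,210))]);print("hub",hub,e)
print("hub model",E2W(p,[-.06,.155,.035]))
print("leg angle",np.arctan2(*(post-hub)[1::-1])-p[2])
print("ends model",E2W(p,[[-.06,.255,.075],[.04,.155,.075]]))
# tab: ray in side at z .136, and wrist/scene
tx=least_squares(lambda v:proj(S,[*v,.136])[0]-(332.7,207.9),[.65,-.05]).x;print("tabtop",tx)
T=np.linalg.inv(np.array([[np.cos(p[2]),-np.sin(p[2])],[np.sin(p[2]),np.cos(p[2])]]));print("tab in ext",T@(tx-p[:2]))
tin=least_squares(lambda v:proj(S,[*v,.055])[0]-(301,174),[.65,-.05]).x;print("tin",tin)
E
```

```text
ext [ 0.5941 -0.0781  0.0696 -0.0023] [ 1.7 -4.7 -4.9  3.8 -0.5 -2.2 -0.3 -0.9  1.  -0.6  1.6 -1.2 -2.1  0.3
 -1.9  4.2 -1.  -0.4 -0.6  1.5]
posttop [0.6093 0.106  0.091 ] [ 0.2759  0.239  -1.2967 -0.5429]
hub [0.5195 0.0723 0.0465] [ 0.0125  0.011  -0.0485 -0.0232]
hub model [[0.5234 0.0724 0.035 ]]
leg angle 0.2895879818506377
ends model [[0.5165 0.1722 0.075 ]
 [0.6232 0.0794 0.075 ]]
tabtop [ 0.5932 -0.1266]
tab in ext [-0.0042 -0.0484]
tin [0.7014 0.1838]
```

Triangulation puts the post top at (0.609, 0.106, 0.091), against 94 mm in the text. The hub is at about (0.521, 0.072) and the extractor yaw is about 0.07. I'll go above the post and look from there.

```bash
python3 -m inch '{"linear":[[25,-28,0],[50,-56,10],[80,-85,20],[106,-115,30],[106,-115,40],[106,-115,40]],"twist":[[0,0,0],[0,0,0],[0,0,0],[0,0,0],[0,0,0],[0,0,0]],"gripper":[0,0,0,0,0,0]}'
python3 - <<'E'
from h import *;import cv2
np.set_printoptions(precision=4,suppress=True)
s=r.get_state();d=r.snapshot("wrist");W=cam(d,s);cv2.imwrite("pics/wrist1.png",d["frame"])
print(s["t"],s["tool_pos"],s["orientation"]);print("post pred",proj(W,[.609,.106,.094]),proj(W,[.5215,.0723,.046]))
E
```

```text
t: 0.8
tool_pos: [0.6076, 0.1081, 0.19]
orientation: [-2.215, -2.225, 0.003]
ft_force: [-0.1, -0.1, -0.5]
grip_width: 0.999
grip_force: 0.0
0.8 [0.6076 0.1081 0.19  ] [-2.2152 -2.2247  0.0033]
post pred [[321.0842 207.3835]] [[240.7191 224.0827]]
```

View pics/wrist1.png

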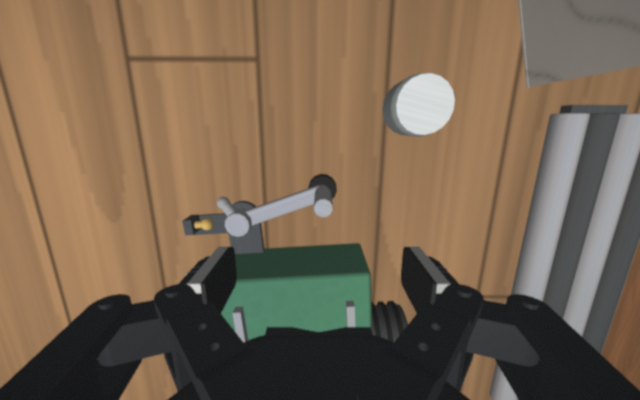

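The post top is at (323,206) against a predicted (321,207), so it's within 1 to 2 mm. Hub cap at (237,224). The fingers have clear space, so I'll descend and grip.

```bash
python3 -m inch '{"linear":[[-1,2,34],[-1,2,70],[-1,2,105],[-1,2,133],[-1,2,133],[-1,2,133],[-1,2,133],[-1,2,133]],"twist":[[0,0,0],[0,0,0],[0,0,0],[0,0,0],[0,0,0],[0,0,0],[0,0,0],[0,0,0]],"gripper":[0,0,0,0,0,1,1,1]}' && python3 -m inch '{"linear":[[0,0,0],[0,0,0],[0,0,0],[0,0,0],[0,0,0],[0,0,0]],"twist":[[0,0,0],[0,0,0],[0,0,0],[0,0,0],[0,0,0],[0,0,0]],"gripper":[1,1,1,1,1,1]}'
```

```text
t: 1.52
tool_pos: [0.6137, 0.1047, 0.0604]
orientation: [2.221, 2.219, 0.004]
ft_force: [-0.1, 0.7, 0.1]
grip_width: 0.605
grip_force: 0.0
t: 2.02
tool_pos: [0.6117, 0.1046, 0.0598]
orientation: [2.221, 2.221, -0.0]
ft_force: [-4.0, -2.4, 12.0]
grip_width: 0.189
grip_force: 58.2
```

Gripped: the opening reads about 16 mm and the grip force 58 N. Now I'll swing the leg along its arc to roughly 1.3 rad in world axes.

```bash
python3 -m inch '{"linear":[[9,-4,0],[22,-11,0],[34,-21,0],[44,-32,0],[52,-44,0],[59,-58,0],[62,-67,0],[62,-67,0]],"twist":[[0,0,0],[0,0,0],[0,0,0],[0,0,0],[0,0,0],[0,0,0],[0,0,0],[0,0,0]],"gripper":[1,1,1,1,1,1,1,1]}'
```

```text
t: 2.68
tool_pos: [0.5485, 0.174, 0.06]
orientation: [2.213, 2.228, 0.02]
ft_force: [8.9, 15.8, -5.8]
grip_width: 0.189
grip_force: 59.1
```

```bash
python3 -m inch '{"linear":[[0,0,0],[0,0,0],[0,0,0]],"twist":[[0,0,0],[0,0,0],[0,0,0]],"gripper":[1,1,1]}'
python3 - <<'E'
from h import *;import cv2
s=r.get_state();d=r.snapshot("side");cv2.imwrite("pics/side1.png",cv2.resize(d["frame"][150:290,235:395],None,fx=4,fy=4,interpolation=3))
S=cam(d)
for n,v in(("hub",[.5178,.0716,.046]),("tool grasp",s["tool_pos"]+[0,0,.02])):print(n,(proj(S,v)[0]-[235,150])*4,v)
print(s["ft_force"])
E
```

```text
t: 2.93
tool_pos: [0.5497, 0.1736, 0.06]
orientation: [2.215, 2.226, 0.021]
ft_force: [9.3, 16.4, -3.7]
grip_width: 0.19
grip_force: 59.3
hub [149.23556168 241.65711435] [0.5178, 0.0716, 0.046]
tool grasp [112.85778967 132.53799069] [0.54972181 0.17358371 0.08001297]
[ 9.29912331 16.35829922 -3.70963459]
```

View pics/side1.png

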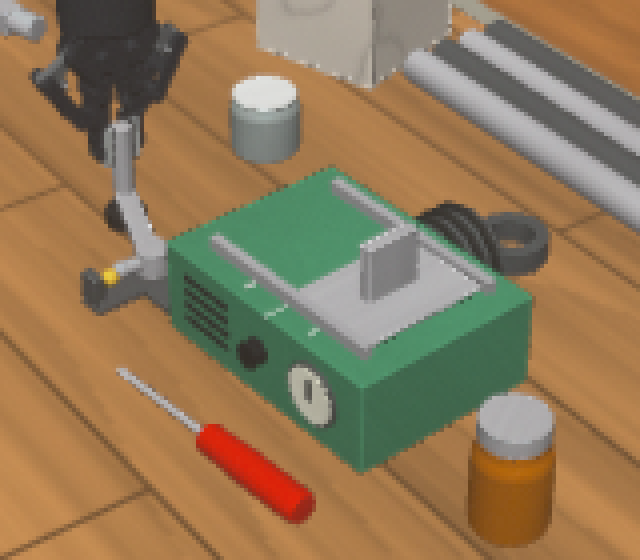

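The side crop shows the leg about 1.2 rad out, with the post at (121,124–190) between the fingers. The tool is being pushed about 18 N radially outward, so my arc is a few mm too tight. I'll shift outward and finish the swing.

```bash
python3 -m inch '{"linear":[[5,0,0],[8,-6,0],[8,-14,0],[8,-22,0],[8,-30,0],[8,-32,0],[8,-32,0]],"twist":[[0,0,0],[0,0,0],[0,0,0],[0,0,0],[0,0,0],[0,0,0],[0,0,0]],"gripper":[1,1,1,1,1,1,1]}'
```

```text
t: 3.57
tool_pos: [0.5153, 0.1815, 0.0599]
orientation: [-2.213, -2.229, -0.016]
ft_force: [2.0, 16.8, 1.6]
grip_width: 0.192
grip_force: 58.6
```

```bash
python3 -m inch '{"linear":[[4,-2,0],[7,-3,0],[7,-3,0],[7,-3,0]],"twist":[[0,0,0],[0,0,0],[0,0,0],[0,0,0]],"gripper":[1,1,1,1]}'
python3 - <<'E'
from h import *;import cv2
s=r.get_state();d=r.snapshot("wrist");cv2.imwrite("pics/wrist2.png",d["frame"]);W=cam(d,s)
for v in([.52,.0725,.046],[*s["tool_pos"][:2],.094],[.5165,.172,.094]):print(proj(W,v))
E
```

```text
t: 3.9
tool_pos: [0.5109, 0.1823, 0.0597]
orientation: [2.22, 2.222, 0.003]
ft_force: [-1.6, -1.1, 10.0]
grip_width: 0.181
grip_force: 58.9
[[331.93032629 384.6165909 ]]
[[320.32083626 285.79767614]]
[[332.7238647  305.98349281]]
```

View pics/wrist2.png

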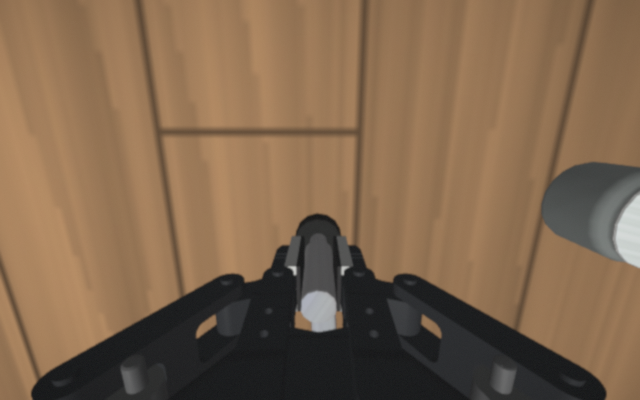

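The post top is at (318,306), giving about (0.510, 0.172): leg at about 1.59 rad, and contact forces are near zero. I'll release and lift.

```bash
python3 -m inch '{"linear":[[0,0,0],[0,0,0],[0,0,0],[0,0,0],[0,0,-30],[0,0,-65],[0,0,-100],[0,0,-135]],"twist":[[0,0,0],[0,0,0],[0,0,0],[0,0,0],[0,0,0],[0,0,0],[0,0,0],[0,0,0]],"gripper":[0,0,0,0,0,0,0,0]}'
python3 -m inch '{"linear":[[-30,10,-5],[-65,20,-10],[-95,30,-10],[-125,40,-10],[-155,50,-10],[-190,62,-10],[-230,74,-10],[-265,83,-10]],"twist":[[0,0,0.12],[0,0,0.24],[0,0,0.36],[0,0,0.48],[0,0,0.6],[0,0,0.72],[0,0,0.84],[0,0,0.96]],"gripper":[0,0,0,0,0,0,0,0]}'
```

```text
t: 4.62
tool_pos: [0.5095, 0.1817, 0.1945]
orientation: [-2.221, -2.221, 0.002]
ft_force: [-0.3, -1.2, 0.6]
grip_width: 0.999
grip_force: 0.0
t: 5.28
tool_pos: [0.5936, -0.0854, 0.2034]
orientation: [2.998, 0.936, 0.001]
ft_force: [0.4, -1.0, 0.4]
grip_width: 0.996
grip_force: 0.0
```

```bash
python3 -m inch '{"linear":[[-5,7,0],[-10,14,0],[-15,21,0],[-20,28,0],[-24,34,0],[-24,34,0]],"twist":[[0,0,0.11],[0,0,0.22],[0,0,0.33],[0,0,0.44],[0,0,0.54],[0,0,0.54]],"gripper":[0,0,0,0,0,0]}'
python3 - <<'E'
from h import *;import cv2
np.set_printoptions(precision=4,suppress=True)
s=r.get_state();d=r.snapshot("wrist");cv2.imwrite("pics/wrist3.png",d["frame"]);W=cam(d,s)
print(s["tool_pos"],s["q"],Ro.from_rotvec(s["orientation"]).as_matrix())
print(proj(W,[[.5932,-.1266,.136],[*s["tool_pos"][:2],.136]]))
d=r.snapshot("side");cv2.imwrite("pics/side2.png",d["frame"])
a=cv2.imread("pics/wrist3.png");b=cv2.resize(d["frame"][160:260,245:325],(320,400),interpolation=3)
cv2.imwrite("pics/both3.png",np.hstack([a[:,80:560],b]))
E
```

```text
t: 5.78
tool_pos: [0.5926, -0.1262, 0.2031]
orientation: [3.139, 0.101, -0.001]
ft_force: [-0.5, -1.0, -0.6]
grip_width: 1.0
grip_force: 0.0
[ 0.5926 -0.1262  0.2031] [-0.1939  0.524   0.4598  1.9284 -0.3256  0.7624 -1.0555] [[ 0.9979  0.0645 -0.0004]
 [ 0.0645 -0.9979 -0.0011]
 [-0.0004  0.001  -1.    ]]
[[319.2783 212.7238]
 [318.7    213.4682]]
```

View pics/both3.png

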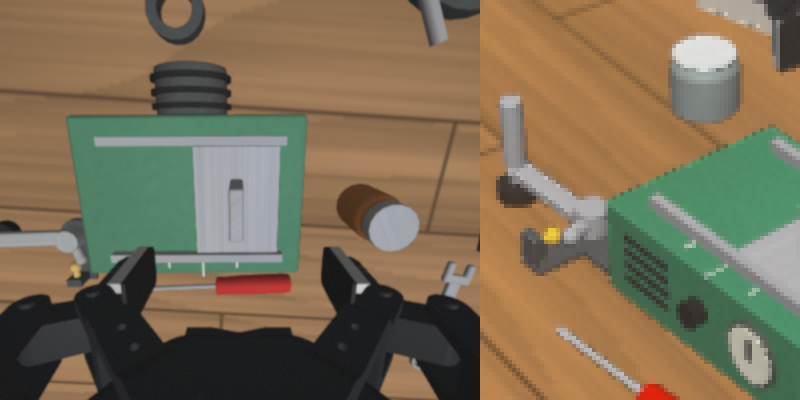

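The side crop shows the leg straight out from the side. In the wrist view the tab top centre is at (316,216), against a predicted (319,213). The rails are level in the image, so the yaw is right. The long half mark is at (283,269), left of the shut mark at (317,264). I'll shift (-2.5,-2) mm and descend.

```bash
python3 - <<'E'
from h import *
s=r.get_state();W=cam(r.snapshot("wrist"),s);S=cam(r.snapshot("side"));print(tri([(W,(316.5,216)),(S,(332.7,207.9))]))
E
python3 -m inch '{"linear":[[-2,-2,25],[-2,-2,50],[-2,-2,75],[-2,-2,95],[-2,-2,102],[-2,-2,102],[-2,-2,102],[-2,-2,102]],"twist":[[0,0,0],[0,0,0],[0,0,0],[0,0,0],[0,0,0],[0,0,0],[0,0,0],[0,0,0]],"gripper":[0,0,0,0,0,0,1,1]}'
python3 -m inch '{"linear":[[0,0,0],[0,0,0],[0,0,0],[0,0,0],[0,0,0],[0,0,0],[0,0,0]],"twist":[[0,0,0],[0,0,0],[0,0,0],[0,0,0],[0,0,0],[0,0,0],[0,0,0]],"gripper":[1,1,1,1,1,1,1]}'
```

```text
(array([ 0.59086025, -0.12298571,  0.13635468]), array([ 0.34259584, -0.29159175, -1.48980344, -0.42381198]))
t: 6.65
tool_pos: [0.5914, -0.1229, 0.1025]
orientation: [3.139, 0.112, 0.003]
ft_force: [-0.5, -0.4, 0.2]
grip_width: 0.751
grip_force: 0.0
t: 7.23
tool_pos: [0.5911, -0.124, 0.102]
orientation: [3.138, 0.11, 0.002]
ft_force: [-0.9, -4.7, 6.8]
grip_width: 0.132
grip_force: 59.0
```

```bash
python3 -m inch '{"linear":[[0,-6,0],[0,-13,0],[0,-20,0],[0,-27,0],[0,-33,0],[0,-37,0],[0,-37,0],[0,-37,0]],"twist":[[0,0,0],[0,0,0],[0,0,0],[0,0,0],[0,0,0],[0,0,0],[0,0,0],[0,0,0]],"gripper":[1,1,1,1,1,1,1,1]}'
python3 - <<'E'
from h import *;import cv2
s=r.get_state();d=r.snapshot("side");w=r.snapshot("wrist")
y=np.array([-np.sin(.067),np.cos(.067)]);print("travel",(s["tool_pos"][:2]-[.5911,-.124])@y,s["tool_pos"])
b=cv2.resize(d["frame"][170:260,250:380],None,fx=3.3,fy=4.44,interpolation=3);cv2.imwrite("pics/fin.png",np.hstack([b,w["frame"][:,110:470]]))
E
```

```text
t: 7.9
tool_pos: [0.5887, -0.0887, 0.102]
orientation: [3.136, 0.108, 0.003]
ft_force: [0.3, -10.3, 5.0]
grip_width: 0.134
grip_force: 59.4
travel 0.03539024880697148 [ 0.58870479 -0.08869089  0.10197565]
```

View pics/fin.png

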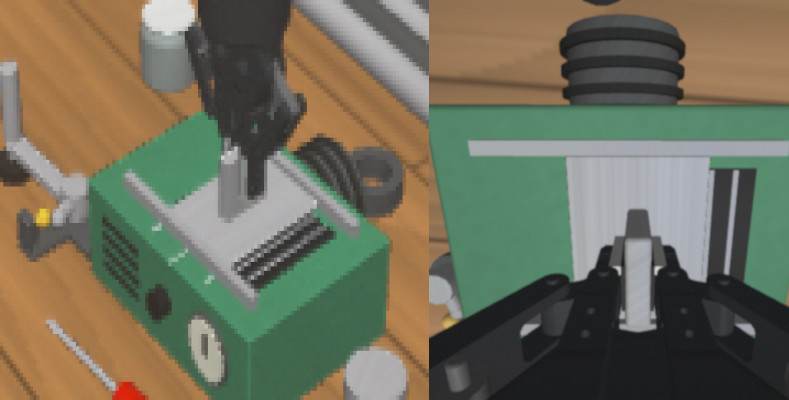

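The side crop shows the tab gripped, with the leg still out. The wrist view has the plate edges at (249,157) and (391,157). I'll check the travel from the plate edges before and after.

```bash
python3 - <<'E'
from h import *
s=r.get_state();d=r.snapshot("wrist");W1=cam(d,s);W0=cam(d,dict(tool_pos=np.array([.5926,-.1262,.2031]),orientation=np.array([3.139,.101,-.001])))
u=lambda W,p:least_squares(lambda v:proj(W,[*v,.091])[0]-p,[.6,-.1]).x
y=np.array([-np.sin(.068),np.cos(.068)])
for a,b in(((273,148),(249,158)),((361,148),(391,158))):print((u(W1,b)-u(W0,a))@y)
print(s["t"],s["tool_pos"],s["ft_force"])
E
```

```text
0.034830326696742214
0.036146805847795144
8.0 [ 0.58873491 -0.08894291  0.10199045] [  0.80325153 -10.46882864   3.63498044]
```

Plate edges give 34.8 and 36.1 mm, the tool travel is 35.2 mm, and the spring force is about 10.4 N. These all agree on half travel, so I'll hand in.

```bash
python3 -c "
from workcell import r
print(r.sign_off())"
```

```text
the job is handed in; nothing more can be done
None
```

The job is handed in: the leg is out at its end detent (about 1.59 rad, measured before release) and the gripper is holding the gate at about 35 mm, half its travel, with the bystanders untouched.

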